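# Click the batch counter on to its red mark and load it

## Task

Set the green batch counter on the bench: with a fingertip, flick the edge of its lobed wheel on, click by click and away from you over the top, until the red lobe stands straight up between the two yellow pointers, and do not let it run a click past them. Then press the counter's green button right down and let it come up again. Grasp or lift nothing, and leave the other things on the bench where they are.

Things in the scene. Friction and masses are not known exactly. Their poses are not given: they have to be found in the camera images.
- counter: Green batch counter screwed to the bench top; base 130 (x) x 180 (y) mm. Origin at its underside, below the wheel's middle; z up, yaw within 0.4 rad. The wheel's axle lies along its y, 62 mm above the origin; the wheel stands between two cheek plates (y 17 to 26 and -17 to -26 mm, x -58 to 58 mm, 86 mm high above the origin) with yellow pointers at x = 0, tips at 92 mm.
- wheel_top (a point): Fixed point on the counter where a lobe's tip stands at every click: top of the wheel's circle, 50 mm above the axle, 112 mm above the counter's origin, mid-width of the wheel. Axes as the counter's: +x is the way the wheel's top moves when advanced (away from the robot), y along the axle. Wheel: 100 mm across, 30 mm wide, dark steel hub 62 mm across.
- wheel (a joint): Wheel angle (rad): 0 with the red lobe straight up, growing as its top goes away from the robot. 8 clicks a turn, 0.785 rad each; it rests with a lobe straight up, snaps on to the next click once pushed past half-way (0.4 rad), else springs back; about 4 N at the edge. Starts 2 to 4 clicks short (-3.14, -2.36 or -1.57); stops at -3.53 and +1.18.
- red_lobe (a point): Tip of the red lobe, 50 mm from the axle, mid-width of the wheel; at the start it is down inside the housing or at its front. Eight straight lobes (one red, seven white), 8 mm thick with round tips, stand 19 mm out of the hub; the gap between two is about 30 mm wide at the tips, 17 mm at the hub.
- load_top (a point): Middle of the top face of the round green push button, 32 mm across, 80 mm to the right (-y) of the wheel on the counter's console (console top 56 mm, button top 78 mm above the counter's origin). It is pressed straight down.
- load (a joint): Travel of the button (m): 0 up, 0.006 fully down, where it needs 5 N; it springs back.
- block_a: Tapered wooden block, 28 x 51 x 64 mm, standing loose at the back of the bench: a bystander. Origin at its underside.
- block_b: Tapered wooden block like the other: a bystander. Origin at its underside.
- mallet: Wooden mallet, 184 x 85 x 60 mm, lying loose at the left: a bystander.
- calliper: Steel calliper, 68 x 152 x 9 mm, lying loose at the front right: a bystander.
- spanner: Steel spanner, 197 mm long, lying loose at the front left: a bystander.
- abrasive_roll: Brown roll of abrasive, 69 mm across, 50 mm high, standing loose at the back left: a bystander.

How it is judged (in metres and radians):
On the way, in this order (a step that is already met when the one before it is completed fails the run):
1. the wheel rests in the click at which the red lobe stands straight up between the pointers, the fingers off it (value of joint wheel between -0.15 and 0.15 rad and contact force between the fingers and wheel below 0.5 N), for 0.3 s.
2. the button is pressed right down (at least 4.5 of 6 mm) with the wheel set (value of joint wheel between -0.15 and 0.15 rad and value of joint load above 0.0045 m), for 0.05 s.
At the end, for the whole second after the job is handed in: The wheel rests within 0.15 rad of the red lobe standing straight up, the button has been pressed after that and is up again (within 1.5 mm), and every loose thing lies within 30 mm of where it stood (value of joint wheel between -0.15 and 0.15 rad and value of joint load below 0.0015 m and distance of each of block_a, block_b, mallet, calliper, spanner, abrasive_roll from where it was at the start of the episode below 0.03 m); the robot touches nothing.
It fails at once if the wheel is run past the red mark by more than half a click (value of joint wheel above 0.5 rad).
It fails at once if the button is pressed (3 mm or more) while the wheel is not at the red mark (value of joint load above 0.003 m and not (value of joint wheel between -0.3 and 0.3 rad)).
It fails at once if a loose thing (block, mallet, calliper, spanner or abrasive roll) is moved by more than 30 mm, or lifted (distance of any of block_a, block_b, mallet, calliper, spanner, abrasive_roll from where it was at the start of the episode above 0.03 m).
It also fails if it takes over 51 s, if anything falls off the work surface, if the arm or the gripper's body presses on something with over 40 N, if the wrist force passes 120 N, or if a joint passes its speed limit or range.

## Robot

A 6-joint arm with a two-finger parallel gripper is mounted at the origin on a cart in front of the work surface, level with it; the furniture and walls round the work are solid. World frame = base frame: x ahead of the robot, y to its left, z up, the work surface at z = 0. Lengths are in m, angles in degrees, forces in N, time in s.
With the tool pointing down it reaches from about 0.4 to 0.825 m from the base axis. Payload 7 kg.
Tool frame: the origin (TCP) lies at the centre of the arm's flange, where the gripper is bolted on; the fingertips stand 178 mm ahead of it and the grasp point (between the pads) lies 159 mm ahead of it; x points along the fingers, y is the direction in which the jaws open and shut, and the axes are right-handed (so a half turn about x gives the same grasp; the last joint's range is limited). The gripper opens to 88 mm and grips with 3 to 60 N. Pads are 19 mm wide; open, the fingers measure 130 mm over their backs; the gripper's body (78 mm by 193 mm) begins 47 mm behind the grasp point.
Start: joints at [79.761, 20.546, 0.682, 0, -70.136, -16.507], TCP at [0.304, 0.603, 0.405] pointing down, gripper open.
Joint ranges: [-176.03, 176.03], [-82.01, 121.73], [-58.28, 71.71], [-173.87, 95.51], [-174.79, -0.11], [-173.66, 173.66]. Speed limits (degrees/s): [136.94, 136.94, 172.46, 180, 180, 180].

## Interface

Orientations are given as [roll, pitch, yaw] about the fixed x, y, z axes, in that order (R = Rz(yaw) Ry(pitch) Rx(roll)).
In Python, from plant import ctrl gives the robot as it stands. The module is installed in compiled form; this text tells all that it offers.
- The arm moves only by the shell command python3 -m inch 'ROWS'. ROWS is JSON, one flat list of numbers, 7 for each row, row after row: the shift along the tool's x, y, z in m, then the turn, a rotation vector about the tool's x, y, z in degrees, then the finger opening in m, from 0 to 0.0876. In form: [dx, dy, dz, rx, ry, rz, hand, dx, dy, dz, rx, ry, rz, hand, ...]. A call has 1 to 20 rows; each row shifts and turns the pose as measured when the row begins, along the tool's axes as they then stand; what a row does not reach is not made up. A row lasts 1/8 s, in which the tool goes at most 62.5 mm and 10.7 degrees, less where a joint would pass 70% of its speed; a pose out of reach is approached as far as the arm can. A call with a gripper value outside its range is refused whole. The fingers move at their own pace and stop on an object; the grip force is fixed at half the most. Time passes only in rows, so rows that do not move let the fingers close. It gives the time, the measured TCP pose, the force and the opening at its end, in the units of the state.
- ctrl.get_obs(): the state, without advancing time (a new reading comes with each control period).
- ctrl.snapshot(name): name is "scene" or "side" or "wrist"; returns a dict with "color" (400x640x3 uint8, red, green, blue), "depth" (400x640 float32, m along the optical axis (not along the pixel's ray), 0 where there is no reading), "K" (3x3 intrinsics, pixels), "position" and "attitude" of the camera in the world; the wrist camera has in their place "hand_eye" (4x4, takes a point from camera to tool coordinates, whose origin is the TCP and whose axes are the tool frame's). Camera axes: x right, y up, looking along -z (the intrinsics and any distortion apply to the point x, -y, -z); pixel columns grow to the right and rows downward; lengths in m; the calibration is good to about 2 mm. A picture is of the moment at which its call begins: read the wrist's pose just before it.
- ctrl.close_job(): hands the job in, once; it reports no verdict.
The state is a dict: "clock": time; "joint_pos": joint angles; "qvel": joint speeds; "tau": joint torques, N m; "tool_pos": TCP position; "orientation": TCP orientation; "force": force on the tool from outside, world axes, zero at the start; "moment": the same for the moment, N m; "opening": finger opening in m.
Only numpy, scipy, OpenCV 4.12 (cv2) and the standard library are available. Lean on these libraries where they do the work, as an engineer would, in place of code of your own. Each camera call takes 0.05 s, during which the arm holds its last target.

## Working session

There is one attempt and no reset: what is moved stays moved. The work goes in short steps, Python scripts to look and compute and a shell command to move; the robot and the scene stay as the last step left them, time stands still between calls to the robot, and variables do not carry over. Pictures are saved under pics/ and viewed, and the job is handed in when it is done.

```bash
mkdir -p pics
cat > h.py <<'E'
import numpy as np, cv2
from plant import ctrl
from scipy.spatial.transform import Rotation as R
def snap(n,f):
    s=ctrl.snapshot(n); cv2.imwrite('pics/'+f,s['color'][:,:,::-1]); return s
E
python3 - <<'E'
from h import *
o=ctrl.get_obs(); print(o)
for n in ("scene","side"):
    s=snap(n,n+"0.png"); print(n,s['K'],s['position'],s['attitude'],s.keys())
    np.savez('pics/'+n+'0.npz',**{k:v for k,v in s.items()})
E
```

```text
{'clock': 0.0, 'joint_pos': array([ 7.97625461e+01,  2.05897735e+01,  6.33492509e-01, -2.05944554e-02,
       -7.01359577e+01, -1.65070518e+01]), 'qvel': array([-0.10615041, -0.02400677, -0.14718574,  0.00097957, -0.10297776,
       -0.03889574]), 'tau': array([-1.87743390e-03, -5.82716596e+01,  2.93065274e+01,  6.99745461e+00,
        6.86368949e-03, -1.67727899e-04]), 'tool_pos': array([0.30366723, 0.60260792, 0.40373758]), 'orientation': array([  94.65472879,   89.90575078, -112.09679028]), 'force': array([-0.19623519, -0.35878745, -0.1541321 ]), 'moment': array([ 0.00479892, -0.03069878, -0.04206141]), 'opening': 0.0873004932278031}
scene [[464.77068819   0.         322.52792219]
 [  0.         464.77068819 202.90979902]
 [  0.           0.           1.        ]] [-0.11672763  0.80653179  1.35221091] [  39.46821313    0.65836778 -140.33447113] dict_keys(['color', 'depth', 'K', 'position', 'attitude'])
side [[384.93573844   0.         313.9829228 ]
 [  0.         384.93573844 193.89994549]
 [  0.           0.           1.        ]] [ 0.4033496  -0.98616193  0.49013291] [69.21891952  0.2923608  -7.01057767] dict_keys(['color', 'depth', 'K', 'position', 'attitude'])
```

View pics/scene0.png

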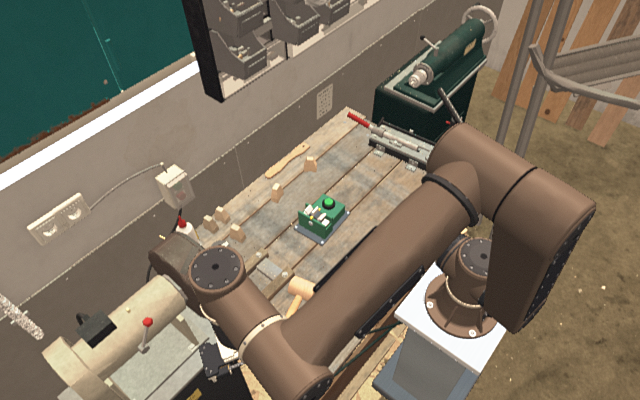

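View pics/side0.png

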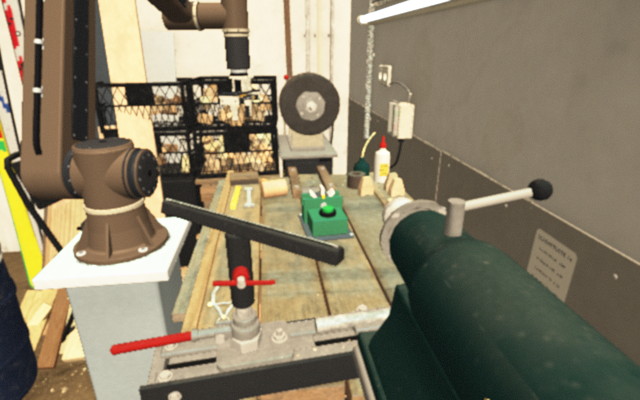

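The scene view shows the green counter near pixel (322,215), with its button at (328,202); the side view shows it near (325,215). Next I'll zoom in and get the points.

```bash
cat >> h.py <<'E'
def cam(s,tool=None):
    if 'hand_eye' in s:
        T=np.eye(4); T[:3,:3]=R.from_euler('xyz',tool['orientation'],degrees=True).as_matrix(); T[:3,3]=tool['tool_pos']
        return T@np.array(s['hand_eye'])
    T=np.eye(4); T[:3,:3]=R.from_euler('xyz',s['attitude'],degrees=True).as_matrix(); T[:3,3]=s['position']; return T
def ray(s,T,u,v):
    K=s['K']; d=np.stack([(np.asarray(u)-K[0,2])/K[0,0],-(np.asarray(v)-K[1,2])/K[1,1],-np.ones_like(np.asarray(u,float))],-1)
    return T[:3,3], d@T[:3,:3].T
def onz(s,T,u,v,z):
    p,d=ray(s,T,u,v); return p+d*((z-p[2])/d[...,2])[...,None]
def dpt(s,T,u,v):
    p,d=ray(s,T,u,v); return p+d*s['depth'][np.asarray(v,int),np.asarray(u,int)][...,None]
def proj(s,T,P):
    q=(np.asarray(P)-T[:3,3])@T[:3,:3]; K=s['K']; return np.stack([K[0,0]*q[...,0]/-q[...,2]+K[0,2],K[1,1]*-q[...,1]/-q[...,2]+K[1,2]],-1)
E
python3 - <<'E'
from h import *
for n in ("scene","side"):
    s=dict(np.load('pics/'+n+'0.npz')); T=cam(s)
    c=s['color']; h=cv2.cvtColor(c,cv2.COLOR_RGB2HSV)
    m=cv2.inRange(h,(55,110,40),(85,255,255))
    k,l,st,ce=cv2.connectedComponentsWithStats(m)
    for i in range(1,k):
        if st[i,4]>60:
            v,u=np.where(l==i); P=dpt(s,T,u,v); print(n,st[i],ce[i].round(),np.median(P,0).round(3),P.min(0).round(3),P.max(0).round(3))
    x0,y0=(282,180) if n=="scene" else (285,170)
    cr=c[y0:y0+75,x0:x0+100,::-1]; cv2.imwrite(f'pics/{n}z.png',cv2.resize(cr,None,fx=7,fy=7,interpolation=cv2.INTER_CUBIC))
E
```

```text
scene [ 82   0  41  91 303] [101.  43.] [0.662 0.488 0.894] [-0.117  0.387  0.794] [0.918 0.807 1.352]
scene [46 35 14 19 73] [52. 44.] [0.652 0.569 0.942] [0.649 0.563 0.925] [0.655 0.578 0.958]
scene [324 197   9   9  64] [328. 201.] [ 0.554 -0.011  0.076] [ 0.541 -0.039  0.056] [0.578 0.004 0.084]
side [355 159  14  16 111] [362. 166.] [0.766 0.437 0.053] [0.739 0.424 0.021] [0.792 0.46  0.078]
side [ 302  192   45   44 1365] [324. 215.] [ 0.546 -0.027  0.056] [ 0.403 -0.986 -0.002] [0.631 0.144 0.49 ]
```

View pics/scenez.png

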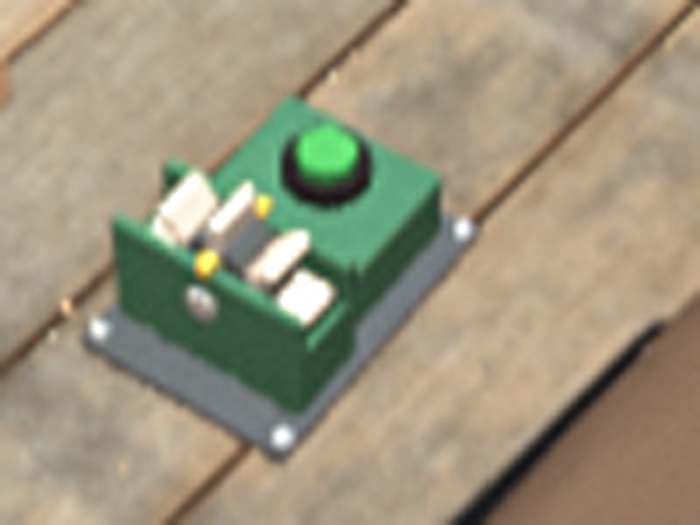

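View pics/sidez.png

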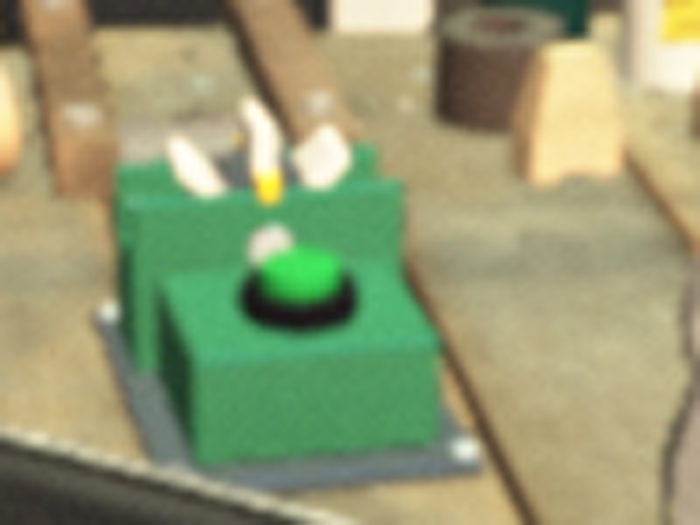

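Run:
```python
from h import *
s=dict(np.load('pics/scene0.npz')); T=cam(s)
f=lambda x,y:(282+(x+.5)/7-.5,180+(y+.5)/7-.5)
for nm,(x,y),z in [('ptr+',(208,256),.09),('ptr-',(263,200),.09),('btn',(328,148),.078),('scrFarL',(100,328),.008),('scrNearL',(283,437),.008),('scrNearR',(462,230),.008)]:
    u,v=f(x,y); print(nm,(u,v),onz(s,T,np.array(u),np.array(v),z).round(4), dpt(s,T,np.array(round(u)),np.array(round(v))).round(3))
s=dict(np.load('pics/side0.npz')); T=cam(s)
f=lambda x,y:(285+(x+.5)/7-.5,170+(y+.5)/7-.5)
for nm,(x,y),z in [('ptr-',(268,180),.09),('btn',(302,270),.078),('scrR',(463,448),.008)]:
    u,v=f(x,y); print(nm,(u,v),onz(s,T,np.array(u),np.array(v),z).round(4), dpt(s,T,np.array(round(u)),np.array(round(v))).round(3))
o=ctrl.get_obs()
print(R.from_euler('xyz',o['orientation'],degrees=True).as_matrix().round(3))
w=snap('wrist','wrist0.png'); print(np.array(w['hand_eye']).round(4),w['K'])
```

```text
ptr+ (311.2857142857143, 216.14285714285714) [0.5502 0.0855 0.09  ] [0.55  0.087 0.092]
ptr- (319.14285714285717, 208.14285714285714) [0.5519 0.0413 0.09  ] [0.551 0.043 0.092]
btn (328.42857142857144, 200.71428571428572) [ 0.5544 -0.0129  0.078 ] [ 0.554 -0.01   0.079]
scrFarL (295.85714285714283, 226.42857142857144) [0.6062 0.1093 0.008 ] [0.608 0.106 0.006]
scrNearL (322.0, 242.0) [0.4899 0.1021 0.008 ] [0.486 0.106 0.016]
scrNearR (347.57142857142856, 212.42857142857144) [ 0.5012 -0.0589  0.008 ] [ 0.499 -0.058  0.013]
ptr- (322.85714285714283, 195.28571428571428) [0.5541 0.0459 0.09  ] [0.554 0.04  0.093]
btn (327.7142857142857, 208.14285714285714) [ 0.5577 -0.0226  0.078 ] [ 0.558 -0.027  0.08 ]
scrR (350.7142857142857, 233.57142857142856) [ 0.6191 -0.0464  0.008 ] [ 0.617 -0.057  0.012]
[[-0.001 -0.45  -0.893]
 [-0.001 -0.893  0.45 ]
 [-1.     0.001 -0.   ]]
[[ 3.000e-04  3.061e-01 -9.520e-01  2.190e-02]
 [ 1.000e+00  7.000e-04  6.000e-04  1.000e-04]
 [ 8.000e-04 -9.520e-01 -3.061e-01 -8.470e-02]
 [ 0.000e+00  0.000e+00  0.000e+00  1.000e+00]] [[331.5169985    0.         319.89463882]
 [  0.         331.5169985  200.38324995]
 [  0.           0.           1.        ]]
```

View pics/wrist0.png

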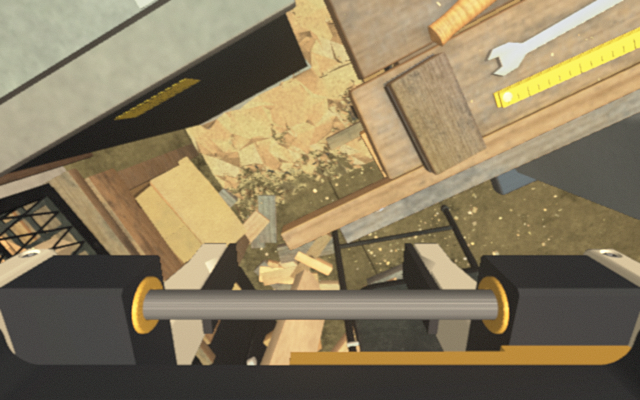

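The wrist view faces the floor and a spanner at the left; the jaws open along the image's horizontal. The counter is at about (0.551, 0.0635) with yaw about 3.5°, and three sources agree within about 5 mm. I'll move over it.

```bash
python3 -m inch '[0,0.04,-0.041,0,0,0,0.0876, 0,0.04,-0.041,0,0,0,0.0876, 0,0.04,-0.041,0,0,0,0.0876, 0,0.04,-0.041,0,0,0,0.0876, 0,0.04,-0.041,0,0,0,0.0876, 0,0.04,-0.041,0,0,0,0.0876, 0,0.04,-0.041,0,0,0,0.0876, 0,0.04,-0.041,0,0,0,0.0876, 0,0.04,-0.041,0,0,0,0.0876, 0,0.04,-0.041,0,0,0,0.0876, 0,0,0,-10,0,0,0.0876, 0,0,0,-10,0,0,0.0876, 0,0,0,-10,0,0,0.0876]'
cat >> h.py <<'E'
C=np.array([0.551,0.0635]); YAW=3.5
def st(tip=True):
    """tip position in counter axes, and tool axes in counter frame"""
    o=ctrl.get_obs(); M=R.from_euler('xyz',o['orientation'],degrees=True).as_matrix()
    t=o['tool_pos']+M[:,0]*.178; Z=R.from_euler('z',YAW,degrees=True).as_matrix()
    print('clk',round(o['clock'],2),'tcp',o['tool_pos'].round(4),'tip in ctr mm',(1e3*(Z.T@(t-[*C,0]))).round(1),'F',o['force'].round(1),'op',round(o['opening'],4))
    print('tool axes(cols) in ctr', (Z.T@M).round(3).tolist(), 'joints',o['joint_pos'].round(0)); return o,M,Z
E
python3 - <<'E'
from h import *
o,M,Z=st()
w=snap('wrist','w1.png'); np.savez('pics/w1.npz',**w,tp=o['tool_pos'],ori=o['orientation'])
E
```

```text
clock: 1.78
tool_pos: [0.4933, 0.0423, 0.4026]
orientation: [65.8, 89.7, -110.1]
force: [-0.9, 0.2, 0.3]
opening: 0.0877
clk 1.77 tcp [0.4933 0.0423 0.4026] tip in ctr mm [-59.3 -18.4 224.6] F [-0.9  0.2  0.3] op 0.0877
tool axes(cols) in ctr [[-0.002, 0.009, -1.0], [-0.004, -1.0, -0.009], [-1.0, 0.004, 0.002]] joints [ 28.   4. -22.   0. -65.  66.]
```

View pics/w1.png

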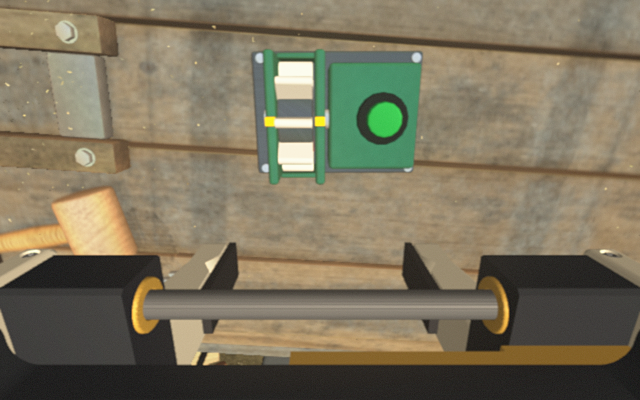

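The wrist view shows the whole counter: pointers at (269,121) and (320,121), button at (385,118), three white lobes and no red yet. I'll measure the pose from this view.

Run:
```python
from h import *
s=dict(np.load('pics/w1.npz')); T=cam(s,dict(tool_pos=s['tp'],orientation=s['ori']))
c=s['color']; hsv=cv2.cvtColor(c,cv2.COLOR_RGB2HSV)
def comp(lo,hi,mn,box=(240,440,40,200)):
    m=cv2.inRange(hsv,lo,hi); m2=np.zeros_like(m); m2[box[2]:box[3],box[0]:box[1]]=m[box[2]:box[3],box[0]:box[1]]
    k,l,stt,ce=cv2.connectedComponentsWithStats(m2); return [(ce[i],stt[i]) for i in range(1,k) if stt[i,4]>=mn]
def show(nm,u,v,z):
    u=np.array(u);v=np.array(v); print(nm,(u.round(1),v.round(1)),'z=',z,onz(s,T,u,v,z).round(4),'depth',dpt(s,T,u.round(),v.round()).round(4))
for ce,stt in comp((22,150,120),(35,255,255),15): show('yellow',ce[0],ce[1],.091); print(stt)
for ce,stt in comp((55,180,150),(75,255,255),200): show('btn',ce[0],ce[1],.078); print(stt)
for ce,stt in comp((0,0,150),(180,45,255),8): show('light',ce[0],ce[1],.006 if stt[4]<150 else .112); print(stt)
for ce,stt in comp((0,150,60),(8,255,255),4): print('red',ce,stt)
cv2.imwrite('pics/w1z.png',cv2.resize(c[40:190,240:430,::-1],None,fx=4,fy=4,interpolation=cv2.INTER_CUBIC))
```

```text
yellow (np.float64(269.2), np.float64(121.3)) z= 0.091 [0.5518 0.0877 0.091 ] depth [0.5519 0.0881 0.089 ]
[265 117  11  10  90]
yellow (np.float64(319.5), np.float64(120.6)) z= 0.091 [0.5553 0.045  0.091 ] depth [0.555  0.0454 0.0904]
[315 116  10  11  99]
light (np.float64(258.8), np.float64(57.6)) z= 0.006 [0.6083 0.1118 0.006 ] depth [0.6077 0.111  0.0097]
[255  53   8  10  70]
light (np.float64(416.3), np.float64(57.1)) z= 0.006 [ 0.6203 -0.0519  0.006 ] depth [ 0.62   -0.0508  0.0092]
[412  52  10  11  82]
light (np.float64(242.1), np.float64(63.4)) z= 0.006 [0.6015 0.1292 0.006 ] depth [ 0.6024  0.1308 -0.0008]
[240  60   6   8  29]
light (np.float64(295.0), np.float64(73.1)) z= 0.112 [0.5907 0.0661 0.112 ] depth [0.5931 0.0694 0.0645]
[275  62  39  25 764]
light (np.float64(326.7), np.float64(117.5)) z= 0.006 [0.5527 0.0366 0.006 ] depth [0.5564 0.0381 0.0679]
[325 110   4  18  57]
light (np.float64(264.4), np.float64(114.0)) z= 0.006 [0.5518 0.105  0.006 ] depth [0.5558 0.0961 0.0658]
[264 112   2   5   8]
light (np.float64(293.4), np.float64(122.5)) z= 0.112 [0.5541 0.0657 0.112 ] depth [0.5543 0.0661 0.11  ]
[275 119  38   8 269]
light (np.float64(295.9), np.float64(155.6)) z= 0.112 [0.5279 0.0624 0.112 ] depth [0.5245 0.0633 0.0955]
[278 143  36  27 862]
light (np.float64(265.1), np.float64(167.7)) z= 0.006 [0.4919 0.1031 0.006 ] depth [0.4923 0.1027 0.0093]
[262 164   7   9  53]
light (np.float64(407.5), np.float64(169.3)) z= 0.006 [ 0.5012 -0.0607  0.006 ] depth [ 0.5023 -0.0603  0.0092]
[404 168   8   4  26]
```

View pics/w1z.png

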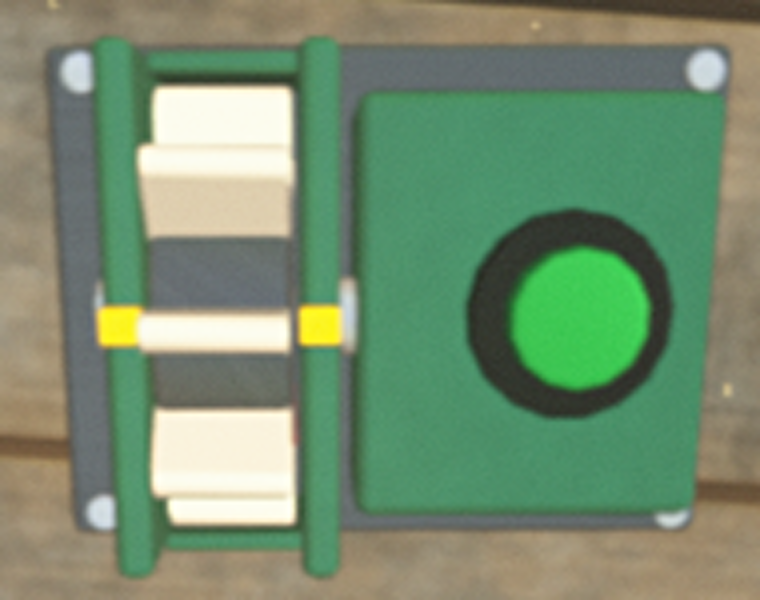

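```bash
sed -i 's/^C=.*/C=np.array([0.5538,0.066]); YAW=4.2/' h.py
python3 - <<'E'
from h import *
o,M,Z=st()
s=dict(np.load('pics/w1.npz')); T=cam(s,dict(tool_pos=s['tp'],orientation=s['ori']))
print(onz(s,T,np.array(384.8),np.array(119),.078))
print(np.degrees(np.arctan2(-(Z.T@M)[0,1],-(Z.T@M)[1,1])))
E
```

```text
clk 1.82 tcp [0.4932 0.0424 0.4026] tip in ctr mm [-62.5 -19.9 224.6] F [-0.4 -0.2  0.2] op 0.0875
tool axes(cols) in ctr [[-0.002, 0.006, -1.0], [-0.004, -1.0, -0.006], [-1.0, 0.004, 0.002]] joints [ 28.   4. -22.   0. -65.  67.]
[ 0.55978857 -0.01293728  0.078     ]
-0.34471851326884323
```

```bash
python3 -m inch '[0.02,-0.004,-0.009,0,0,0,0, 0.02,-0.004,-0.009,0,0,0,0, 0.02,-0.004,-0.009,0,0,0,0, 0.02,-0.004,-0.009,0,0,0,0, 0.02,-0.004,-0.009,0,0,0,0, 0,0,0,0,0,0,0, 0,0,0,0,0,0,0]'
python3 - <<'E'
from h import *
st()
w=snap('wrist','w2.png'); s=snap('side','s2.png')
cv2.imwrite('pics/s2z.png',cv2.resize(s['color'][130:250,260:400,::-1],None,fx=5,fy=5,interpolation=cv2.INTER_CUBIC))
E
```

```text
clock: 2.7
tool_pos: [0.5372, 0.066, 0.3003]
orientation: [71.5, 89.8, -105.0]
force: [-0.2, -0.1, 0.6]
opening: 0.0232
clk 2.7 tcp [0.5372 0.066  0.3003] tip in ctr mm [-16.8   0.5 122.3] F [-0.2 -0.1  0.6] op 0.0232
tool axes(cols) in ctr [[-0.001, -0.012, -1.0], [-0.004, -1.0, 0.012], [-1.0, 0.004, 0.001]] joints [ 28.  13. -24.   0. -52.  66.]
```

View pics/w2.png

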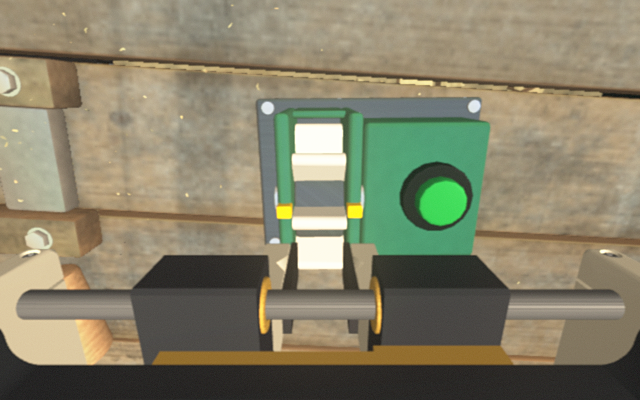

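View pics/s2z.png

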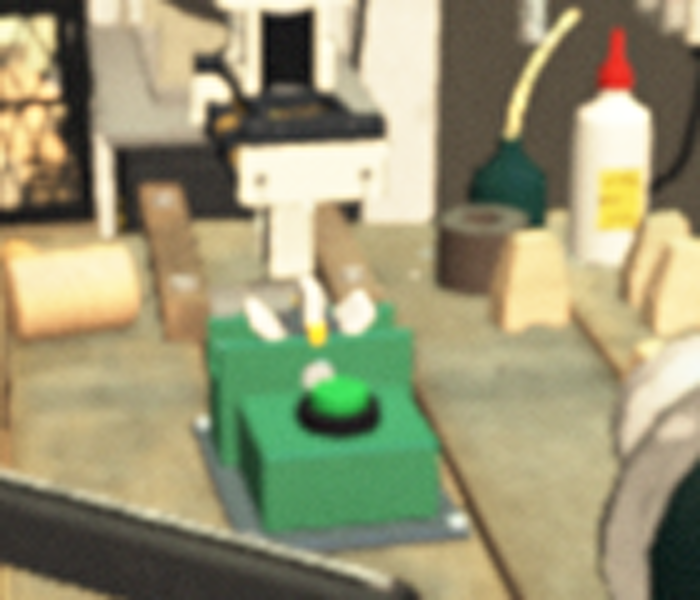

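The fingers are still closing, aligned over the wheel just behind the upright white lobe; red isn't visible yet. I'll finish closing and move down behind the lobe.

```bash
python3 -m inch '[0,0,0.003,0,0,0,0, 0,0,0,0,0,0,0, 0,0,0,0,0,0,0, 0.01,0,0,0,0,0,0, 0.01,0,0,0,0,0,0, 0,0,0,0,0,0,0]'
python3 - <<'E'
from h import *
st()
w=snap('wrist','w3.png'); s=snap('side','s3.png')
cv2.imwrite('pics/s3z.png',cv2.resize(s['color'][150:250,270:380,::-1],None,fx=6,fy=6,interpolation=cv2.INTER_CUBIC))
E
```

```text
clock: 3.55
tool_pos: [0.5336, 0.0655, 0.2806]
orientation: [122.6, 89.8, -53.9]
force: [-0.4, 0.1, -0.5]
opening: 0.0001
clk 3.55 tcp [0.5336 0.0655 0.2806] tip in ctr mm [-19.9   0.5 102.6] F [-0.4  0.1 -0.5] op 0.0001
tool axes(cols) in ctr [[0.002, -0.013, -1.0], [-0.003, -1.0, 0.013], [-1.0, 0.003, -0.002]] joints [ 28.  14. -26.   0. -49.  65.]
```

View pics/w3.png

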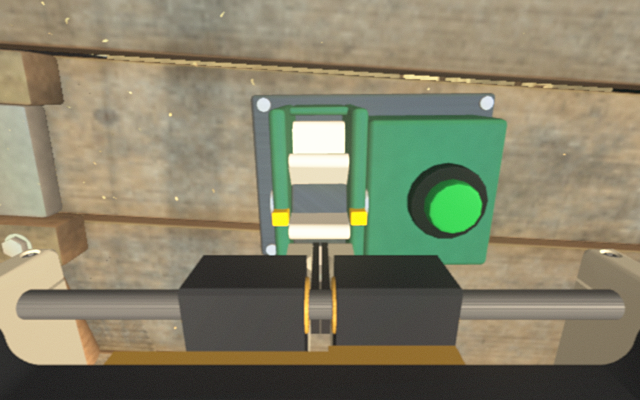

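View pics/s3z.png

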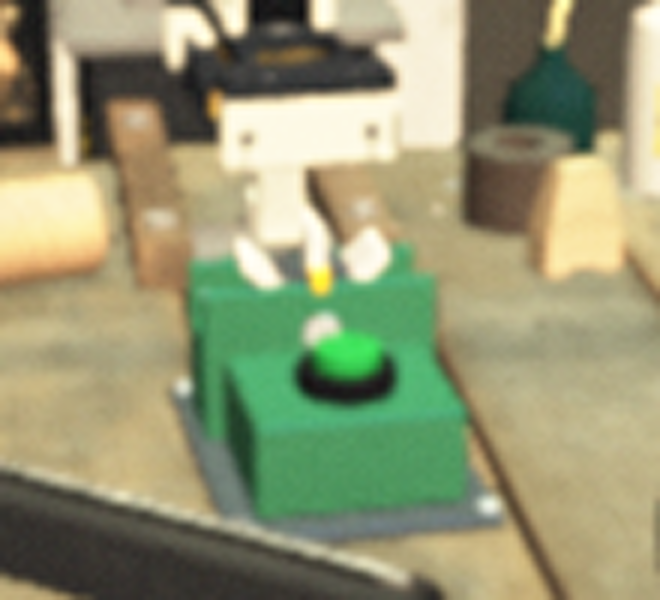

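The closed fingers are centred on the wheel just behind the upright lobe, with the upright lobe at side pixel ~(315,235) in the zoom. First click next.

```bash
python3 -m inch '[0.0015,0,-0.006,0,0,0,0, 0,0,-0.007,0,0,0,0, 0,0,-0.007,0,0,0,0, 0,0,-0.007,0,0,0,0, 0,0,-0.007,0,0,0,0, 0,0,-0.006,0,0,0,0, 0,0,0,0,0,0,0]'
python3 - <<'E'
from h import *
st()
w=snap('wrist','w4.png'); s=snap('side','s4.png')
cv2.imwrite('pics/s4z.png',cv2.resize(s['color'][150:250,270:380,::-1],None,fx=6,fy=6,interpolation=cv2.INTER_CUBIC))
E
```

```text
clock: 4.53
tool_pos: [0.5775, 0.0683, 0.2803]
orientation: [148.3, 89.8, -28.2]
force: [-0.7, 0.1, -0.1]
opening: 0.0006
clk 4.53 tcp [0.5775 0.0683 0.2803] tip in ctr mm [ 24.4   0.2 102.3] F [-0.7  0.1 -0.1] op 0.0006
tool axes(cols) in ctr [[0.004, -0.012, -1.0], [-0.002, -1.0, 0.012], [-1.0, 0.002, -0.004]] joints [ 26.  18. -21.   0. -51.  67.]
```

View pics/w4.png

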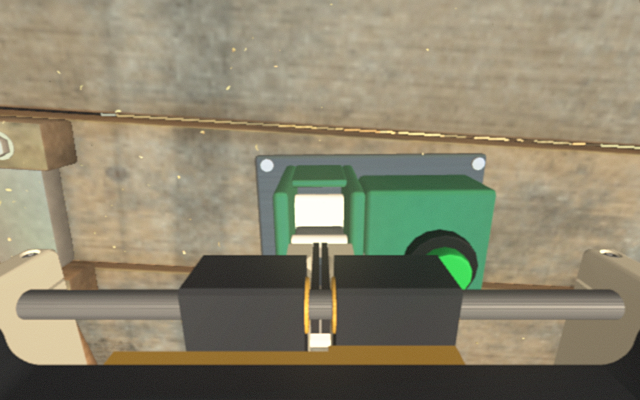

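View pics/s4z.png

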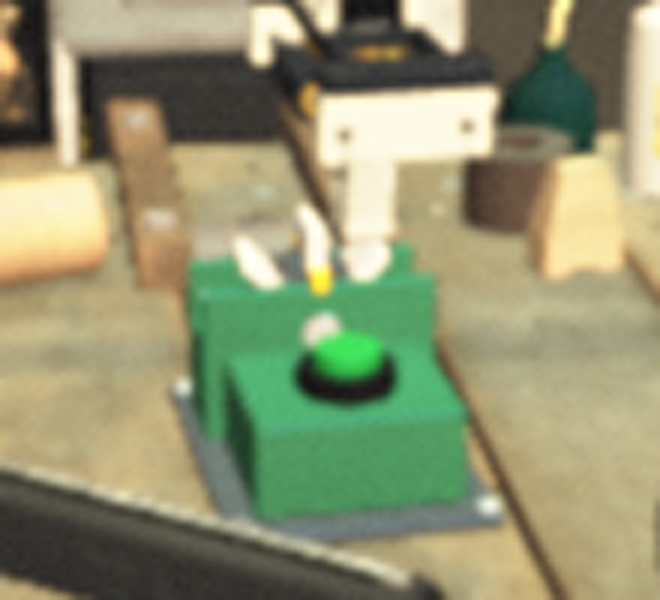

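The side view shows a lobe upright again with the finger ahead of it, so one click was made. I'll lift, go back and look for red.

```bash
python3 -m inch '[-0.012,0,0,0,0,0,0, -0.012,0,0,0,0,0,0, 0,0,0.03,0,0,0,0, 0,0,0.03,0,0,0,0, 0,0,0.02,0,0,0,0, 0,0,0,0,0,0,0]'
python3 - <<'E'
from h import *
st()
w=snap('wrist','w5.png'); s=snap('scene','s5.png')
a=cv2.resize(s['color'][180:255,282:382,::-1],(700,525),interpolation=cv2.INTER_CUBIC)
cv2.imwrite('pics/s5z.png',a)
cv2.imwrite('pics/w5z.png',cv2.resize(w['color'][60:260,220:420,::-1],None,fx=3,fy=3,interpolation=cv2.INTER_CUBIC))
E
```

```text
clock: 5.38
tool_pos: [0.4949, 0.0634, 0.31]
orientation: [178.0, 89.5, 1.5]
force: [0.5, 0.5, -0.7]
opening: 0.0006
clk 5.38 tcp [0.4949 0.0634 0.31  ] tip in ctr mm [-57.4   1.6 132. ] F [ 0.5  0.5 -0.7] op 0.0006
tool axes(cols) in ctr [[0.008, -0.012, -1.0], [-0.0, -1.0, 0.012], [-1.0, 0.0, -0.008]] joints [ 30.   9. -29.   0. -52.  63.]
```

View pics/w5z.png

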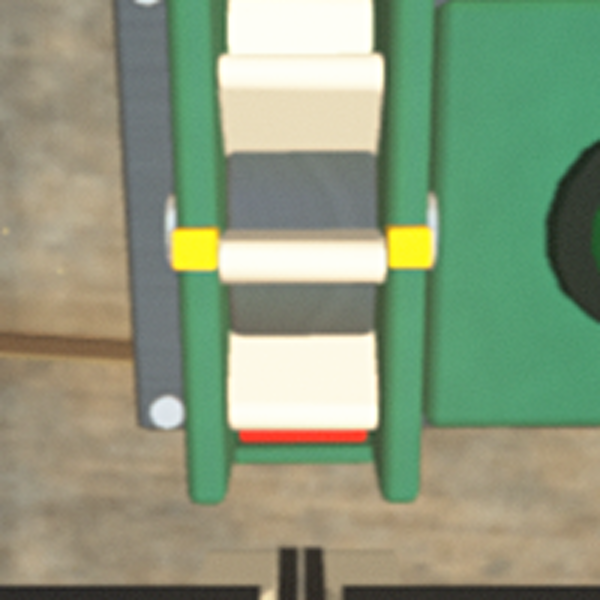

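View pics/s5z.png

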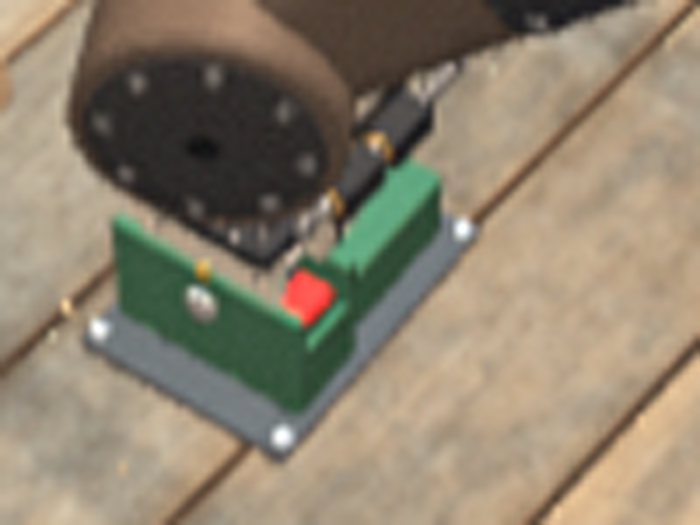

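Red is now at the front, below the white −45° lobe (zoomed wrist pixel (303,436)). That is −1.57, so two more clicks. I'll move back behind the upright lobe.

```bash
python3 -m inch '[0,0.001,-0.018,0,0,0,0, 0,0,-0.018,0,0,0,0, 0,0,0,0,0,0,0, 0.01,0,0,0,0,0,0, 0.01,0,0,0,0,0,0, 0.008,0,0,0,0,0,0, 0,0,0,0,0,0,0]'; python3 -c "
from h import *
st()"
```

```text
clock: 6.35
tool_pos: [0.535, 0.0651, 0.2802]
orientation: [175.0, 89.5, -1.5]
force: [0.0, 0.1, -0.4]
opening: 0.0002
clk 6.35 tcp [0.535  0.0651 0.2802] tip in ctr mm [-17.3   0.4 102.2] F [ 0.   0.1 -0.4] op 0.0002
tool axes(cols) in ctr [[0.009, -0.012, -1.0], [-0.001, -1.0, 0.012], [-1.0, 0.001, -0.009]] joints [ 28.  14. -26.   0. -49.  65.]
```

```bash
python3 -m inch '[0,0,-0.006,0,0,0,0, 0,0,-0.007,0,0,0,0, 0,0,-0.007,0,0,0,0, 0,0,-0.007,0,0,0,0, 0,0,-0.007,0,0,0,0, 0,0,-0.002,0,0,0,0, 0,0,0,0,0,0,0]'; python3 -c "
from h import *
st()"
```

```text
clock: 7.22
tool_pos: [0.5741, 0.0676, 0.2811]
orientation: [177.0, 89.4, 0.5]
force: [-0.0, -0.2, 0.5]
opening: 0.0002
clk 7.22 tcp [0.5741 0.0676 0.2811] tip in ctr mm [ 22.2   0.  103.1] F [-0.  -0.2  0.5] op 0.0002
tool axes(cols) in ctr [[0.01, -0.012, -1.0], [-0.001, -1.0, 0.012], [-1.0, 0.001, -0.01]] joints [ 26.  18. -21.   0. -50.  67.]
```

```bash
python3 -m inch '[-0.012,0,0,0,0,0,0, -0.012,0,0,0,0,0,0, 0,0,0.03,0,0,0,0, 0,0,0.03,0,0,0,0, 0,0,0.02,0,0,0,0, 0,0,0,0,0,0,0]'
python3 - <<'E'
from h import *
st()
w=snap('wrist','w6.png')
cv2.imwrite('pics/w6z.png',cv2.resize(w['color'][60:260,220:420,::-1],None,fx=3,fy=3,interpolation=cv2.INTER_CUBIC))
E
```

```text
clock: 7.98
tool_pos: [0.492, 0.0626, 0.3102]
orientation: [-174.9, 89.1, 8.7]
force: [0.7, 0.1, 0.8]
opening: 0.0002
clk 7.97 tcp [0.492  0.0626 0.3102] tip in ctr mm [-59.2   1.4 132.2] F [0.7 0.1 0.8] op 0.0002
tool axes(cols) in ctr [[0.015, -0.011, -1.0], [0.001, -1.0, 0.011], [-1.0, -0.001, -0.015]] joints [ 30.   8. -30.   0. -51.  63.]
```

View pics/w6z.png

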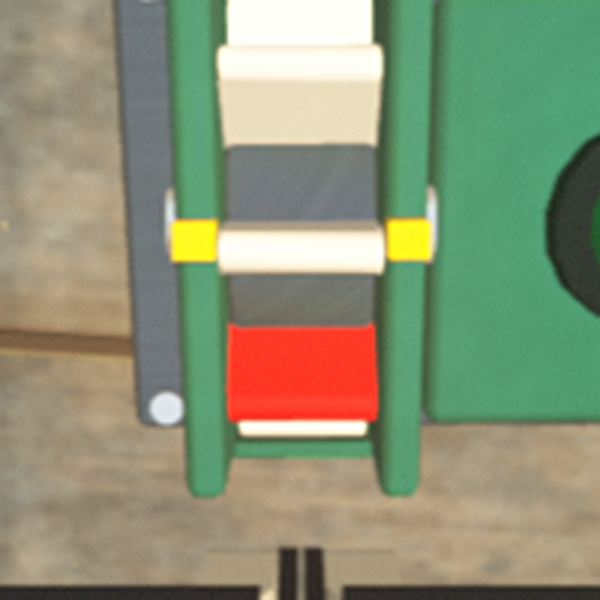

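Red now stands at −45° (zoomed pixel (303,370)), so one click remains.

```bash
python3 -m inch '[0,0.001,-0.018,0,0,0,0, 0,0,-0.018,0,0,0,0, 0,0,0,0,0,0,0, 0.01,0,0,0,0,0,0, 0.01,0,0,0,0,0,0, 0.008,0,0,0,0,0,0, 0,0,0,0,0,0,0]'; python3 -c "
from h import *
st()"
```

```text
clock: 8.9
tool_pos: [0.5317, 0.0645, 0.2822]
orientation: [-174.3, 89.0, 9.3]
force: [-0.4, 0.1, 1.3]
opening: 0.0004
clk 8.9 tcp [0.5317 0.0645 0.2822] tip in ctr mm [-19.    0.4 104.2] F [-0.4  0.1  1.3] op 0.0004
tool axes(cols) in ctr [[0.017, -0.011, -1.0], [0.002, -1.0, 0.011], [-1.0, -0.002, -0.017]] joints [ 28.  14. -27.   0. -48.  65.]
```

```bash
python3 -m inch '[0.002,0,-0.006,0,0,0,0, 0,0,-0.007,0,0,0,0, 0,0,-0.007,0,0,0,0, 0,0,-0.007,0,0,0,0, 0,0,-0.007,0,0,0,0, 0,0,-0.003,0,0,0,0, 0,0,0,0,0,0,0]'; python3 -c "
from h import *
st()"
```

```text
clock: 9.78
tool_pos: [0.5719, 0.0671, 0.2812]
orientation: [-174.4, 89.0, 9.2]
force: [-0.1, -0.0, -1.0]
opening: 0.0004
clk 9.78 tcp [0.5719 0.0671 0.2812] tip in ctr mm [2.130e+01 1.000e-01 1.032e+02] F [-0.1 -0.  -1. ] op 0.0004
tool axes(cols) in ctr [[0.018, -0.011, -1.0], [0.002, -1.0, 0.011], [-1.0, -0.002, -0.018]] joints [ 26.  17. -22.   0. -50.  67.]
```

```bash
python3 -m inch '[-0.012,0,0,0,0,0,0, -0.012,0,0,0,0,0,0, -0.008,0,0.03,0,0,0,0, 0,0,0.03,0,-1,0,0, 0,0,0.02,0,0,0,0, 0,0,0,0,0,0,0, 0,0,0,0,0,0,0]'
python3 - <<'E'
from h import *
o,M,Z=st()
w=snap('wrist','w7.png'); np.savez('pics/w7.npz',**w,tp=o['tool_pos'],ori=o['orientation'])
cv2.imwrite('pics/w7z.png',cv2.resize(w['color'][60:260,240:500,::-1],None,fx=3,fy=3,interpolation=cv2.INTER_CUBIC))
s=dict(np.load('pics/w7.npz')); T=cam(s,dict(tool_pos=s['tp'],orientation=s['ori'])); hsv=cv2.cvtColor(s['color'],cv2.COLOR_RGB2HSV)
def f(nm,m,z,mn):
    k,l,stt,ce=cv2.connectedComponentsWithStats(m)
    for i in range(1,k):
        if stt[i,4]>mn:
            P=onz(s,T,np.array(ce[i][0]),np.array(ce[i][1]),z); print(nm,stt[i],P.round(4),'ctr',(Z.T@(P-[*C,0])).round(4),dpt(s,T,ce[i][0].round(),ce[i][1].round()).round(3))
f('red',cv2.inRange(hsv,(0,180,80),(8,255,255))|cv2.inRange(hsv,(172,180,80),(180,255,255)),.112,30)
f('yel',cv2.inRange(hsv,(22,150,120),(35,255,255)),.091,30)
f('btn',cv2.inRange(hsv,(58,180,170),(72,255,255)),.078,200)
E
```

```text
clock: 10.65
tool_pos: [0.4898, 0.0621, 0.3192]
orientation: [-148.6, 89.5, 35.0]
force: [-0.1, 0.2, -0.2]
opening: 0.0004
clk 10.65 tcp [0.4898 0.0621 0.3192] tip in ctr mm [-62.9   1.5 141.2] F [-0.1  0.2 -0.2] op 0.0004
tool axes(cols) in ctr [[0.007, -0.009, -1.0], [0.004, -1.0, 0.009], [-1.0, -0.004, -0.007]] joints [ 30.   8. -29.  -0. -53.  64.]
red [295 126  53  16 788] [0.5544 0.0658 0.112 ] ctr [ 0.0006 -0.0002  0.112 ] [0.554 0.066 0.111]
yel [280 125  15  14 191] [0.5523 0.0868 0.091 ] ctr [0.     0.0209 0.091 ] [0.552 0.087 0.09 ]
yel [348 125  15  13 174] [0.5553 0.0451 0.091 ] ctr [-0.    -0.021  0.091] [0.555 0.045 0.09 ]
yel [305 299   3  31  63] [0.4213 0.0683 0.091 ] ctr [-0.132  0.012  0.091] [0.522 0.067 0.227]
yel [ 84 350  28  15 314] [0.3721 0.2274 0.091 ] ctr [-0.1694  0.1743  0.091 ] [0.29  0.292 0.008]
```

View pics/w7z.png

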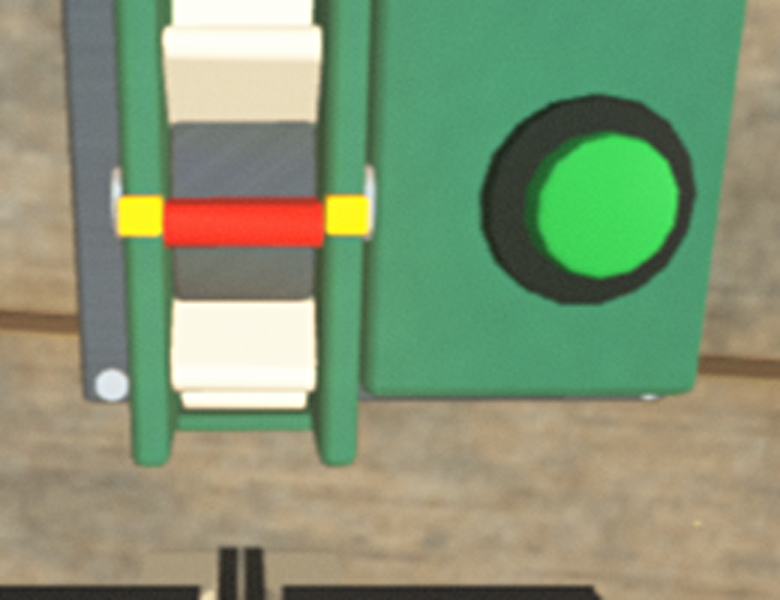

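The red lobe stands upright between the pointers (measured 0.6 mm from the pointer line). Now over to the button, staying clear of the wheel.

```bash
python3 -m inch '[0,0.027,0,0,0,0,0, 0,0.027,0,0,0,0,0, 0,0.026,0,0,0,0,0, 0,0,-0.02,0,0,0,0, 0,0,-0.02,0,0,0,0, 0,0,-0.02,0,0,0,0, 0,0,0,0,0,0,0, 0.01,0,0,0,0,0,0, 0.015,0,0,0,0,0,0, 0.015,0,0,0,0,0,0, 0.01,0,0,0,0,0,0, 0,0,0,0,0,0,0]'
python3 - <<'E'
from h import *
s=dict(np.load('pics/w7.npz')); T=cam(s,dict(tool_pos=s['tp'],orientation=s['ori']))
o,M,Z=st(); print(Z.T@(onz(s,T,np.array(442.5),np.array(128.),.078)-[*C,0]))
w=snap('wrist','w8.png');s=snap('side','s8.png')
cv2.imwrite('pics/s8z.png',cv2.resize(s['color'][130:250,270:400,::-1],None,fx=5,fy=5,interpolation=cv2.INTER_CUBIC))
E
```

```text
clock: 12.2
tool_pos: [0.5602, -0.0167, 0.2637]
orientation: [-135.4, 89.8, 48.2]
force: [-0.6, -0.2, 0.3]
opening: 0.0004
clk 12.2 tcp [ 0.5602 -0.0167  0.2637] tip in ctr mm [  0.8 -82.5  85.7] F [-0.6 -0.2  0.3] op 0.0004
tool axes(cols) in ctr [[0.003, -0.011, -1.0], [0.003, -1.0, 0.011], [-1.0, -0.003, -0.003]] joints [ 18.  17. -24.  -0. -48.  75.]
[ 3.15044408e-05 -7.91198228e-02  7.80000000e-02]
```

View pics/s8z.png

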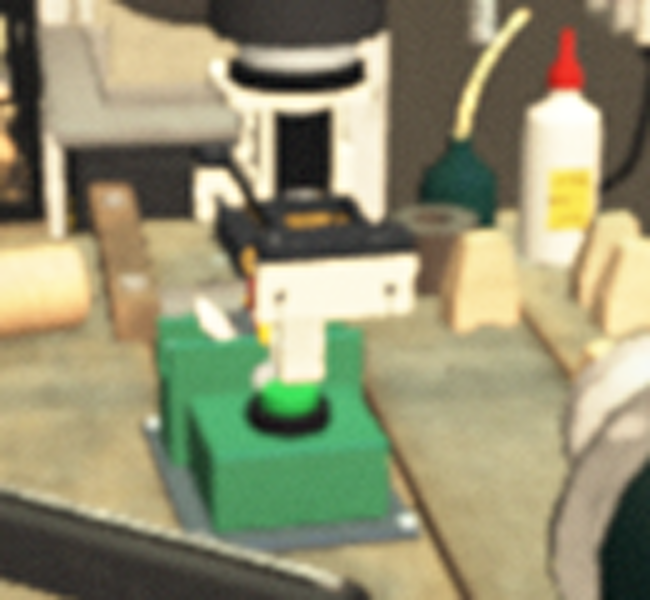

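View pics/w8.png

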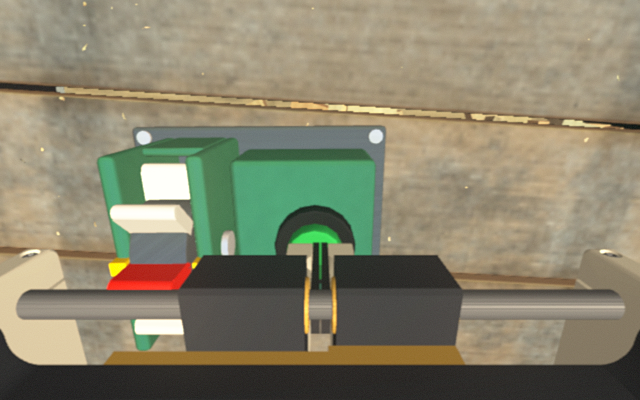

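The closed fingers hang about 8 mm above the button's middle, and red is still upright. Pressing down in steps.

```bash
python3 -m inch '[0.005,-0.002,0,0,0,0,0, 0.003,0,0,0,0,0,0, 0.002,0,0,0,0,0,0, 0.002,0,0,0,0,0,0, 0,0,0,0,0,0,0]'; python3 -c "
from h import *
st()"
```

```text
clock: 12.92
tool_pos: [0.561, -0.0143, 0.2538]
orientation: [-154.9, 89.5, 28.7]
force: [-0.6, 0.7, 3.3]
opening: 0.0002
clk 12.93 tcp [ 0.561  -0.0143  0.2538] tip in ctr mm [  2.6 -80.   75.8] F [-0.6  0.7  3.3] op 0.0002
tool axes(cols) in ctr [[0.007, -0.01, -1.0], [0.003, -1.0, 0.01], [-1.0, -0.003, -0.007]] joints [ 18.  18. -25.  -0. -46.  75.]
```

```bash
python3 -m inch '[0.003,0,0,0,0,0,0, 0.003,0,0,0,0,0,0]'; python3 -c "
from h import *
st()"
```

```text
clock: 13.18
tool_pos: [0.5612, -0.0143, 0.2497]
orientation: [-160.4, 89.5, 23.3]
force: [-13.9, 4.6, 36.9]
opening: 0.0006
clk 13.18 tcp [ 0.5612 -0.0143  0.2497] tip in ctr mm [  2.9 -80.1  71.7] F [-13.9   4.6  36.9] op 0.0006
tool axes(cols) in ctr [[0.008, -0.009, -1.0], [0.003, -1.0, 0.009], [-1.0, -0.003, -0.008]] joints [ 19.  18. -25.  -0. -46.  75.]
```

The button has bottomed: tip at 71.7 mm and force up to 37 N, well over the 5 N needed. Releasing.

```bash
python3 -m inch '[0,0,0,0,0,0,0, -0.01,0,0,0,0,0,0, -0.02,0,0,0,0,0,0, -0.03,0,0,0,0,0,0, -0.03,0,0,0,0,0,0, 0,0,0.03,0,0,0,0, 0,0,0.03,0,0,0,0, 0,0,0.02,0,0,0,0, 0,0,0,0,0,0,0, 0,0,0,0,0,0,0]'
python3 - <<'E'
from h import *
o,M,Z=st()
w=snap('wrist','w9.png'); T=cam(w,o); s=w
snap('scene','sc9.png'); snap('side','si9.png')
hsv=cv2.cvtColor(s['color'],cv2.COLOR_RGB2HSV)
m=cv2.inRange(hsv,(0,180,80),(8,255,255)); k,l,a,ce=cv2.connectedComponentsWithStats(m); i=1+a[1:,4].argmax()
P=onz(s,T,np.array(ce[i][0]),np.array(ce[i][1]),.112); print('red',ce[i],(Z.T@(P-[*C,0])).round(4))
q=proj(s,T,np.array([*(C+(Z@[0,-.08,0])[:2]),.078])); print(q)
u,v=np.meshgrid(np.arange(-4,5)+int(q[0]),np.arange(-4,5)+int(q[1])); print('btn z',np.median(dpt(s,T,u,v)[...,2]))
s0=dict(np.load('pics/w7.npz')); T0=cam(s0,dict(tool_pos=s0['tp'],orientation=s0['ori'])); q=proj(s0,T0,np.array([*(C+(Z@[0,-.08,0])[:2]),.078]))
u,v=np.meshgrid(np.arange(-4,5)+int(q[0]),np.arange(-4,5)+int(q[1])); print('btn z before',np.median(dpt(s0,T0,u,v)[...,2]))
E
```

```text
clock: 14.42
tool_pos: [0.4794, -0.0197, 0.3442]
orientation: [-160.6, 89.3, 23.0]
force: [-0.1, 0.6, -0.3]
opening: 0.0008
clk 14.43 tcp [ 0.4794 -0.0197  0.3442] tip in ctr mm [-78.4 -79.3 166.2] F [-0.1  0.6 -0.3] op 0.0008
tool axes(cols) in ctr [[0.011, -0.01, -1.0], [0.004, -1.0, 0.01], [-1.0, -0.004, -0.011]] joints [ 21.   5. -28.  -0. -56.  72.]
red [195.70814815 106.51407407] [ 0.     -0.0043  0.112 ]
[319.24274964 104.19269373]
btn z 0.0761645611751649
btn z before 0.07615060201744162
```

View pics/w9.png

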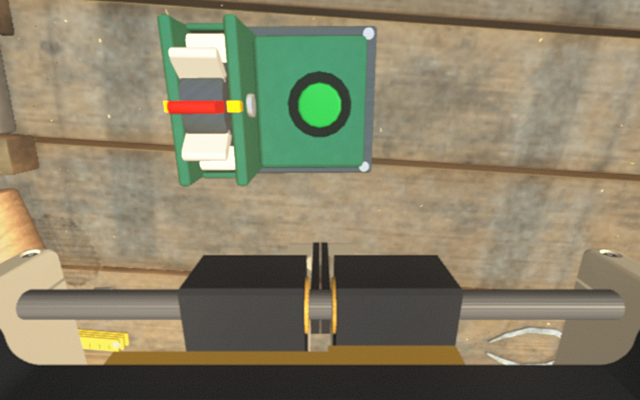

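View pics/si9.png

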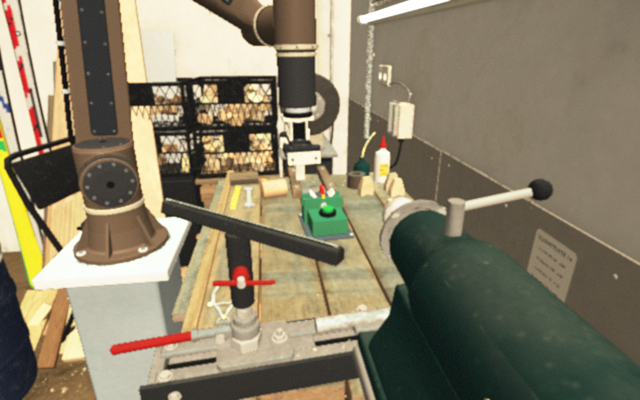

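The red lobe lies between the yellow pointers at (196,106) in the wrist view. The button at (320,104) is back at its earlier height (76.2 mm both times by depth). The loose things look as they were at the start, and the fingers are clear. I'll hand in.

```bash
python3 -c "
from plant import ctrl
print(ctrl.close_job())"
```

```text
the job is handed in; nothing more can be done
None
```

The counter is set and the button has been pressed and released. I handed the job in at about 14.5 s; no verdict is reported.

**Wheel:** I used the closed fingertips to flick the wheel on three single clicks, checking the camera for the red lobe after each one. The red lobe now stands upright between the pointers, measured within 0.6 mm of the pointer line before and after the press.

**Button:** I pressed it until it bottomed, with the fingertips about 6 mm below its up position. The wrist force peaked at about 37 N; the 40 N limit covers only the arm and gripper body. After release the button's depth reading was the same as before the press (76.2 mm both times), so it is fully up.

**Disagreements between checks:**
- The first camera views differed by 3 to 5 mm on the counter's position, up to 10 mm along its axle. I used the closer wrist view.
- The depth reading of the button top was about 2 mm below the stated 78 mm.
- In the final oblique view the visible red patch's middle was 4 mm off along the axle, which I put down to the cheek plate hiding part of it.

**Bystanders:** I checked these by eye only, in the pictures. None appeared to have moved, and the arm never went near them. Nothing was grasped or lifted, and the gripper was clear of everything when I handed in.

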